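# Heft the sugar tins: stage the emptiest for refilling, hold up the fullest

### The arm

A 6-joint arm with a two-finger parallel gripper is mounted at the origin on the work surface. World frame = base frame: x ahead of the robot, y to its left, z up, the work surface at z = 0. Lengths are in mm, angles in degrees, forces in N, time in s.
With the tool pointing down it reaches from about 375 to 750 mm from the base axis. Payload 9 kg.
Tool frame: the origin (TCP) lies midway between the tips of the shut fingers; the grasp point (between the pads) lies behind it (ctrl.grip_depth is the z of the grasp point in the tool frame, in mm); z points along the fingers, y is the line along which they close (so a half turn about z gives the same grasp; the last joint's range is limited). The gripper opens to 85 mm and grips with 20 to 120 N. Pads are 22 mm wide; open, the fingers measure 114 mm over their backs; the gripper's body (76 mm by 85 mm) begins 54 mm behind the grasp point. The pads swing forward as they close: fully open they stand 13 mm farther back than shut.
Start: joints at [58.803, 5.964, 5.575, 89.605, 0, 77.527], TCP at [192.614, 568.275, 231.331] pointing down, gripper open.
Joint ranges: [-171.21, 171.21], [-48.23, 106.86], [-62.78, 66.21], [-105.2, 120.99], [-86.42, 89.51], [-180, 180]. Speed limits (degrees/s): [127.2, 127.2, 147.25, 180, 180, 180].

### API

Orientations are given as a 3x3 rotation matrix whose columns are the frame's x, y, z axes.
In Python, from cell import readout, vision, ctrl gives the robot as it stands. The module is installed in compiled form; this text tells all that it offers.
- The arm moves only by the tool hand_motion, called after "Call:" as name([rows], argument=value, ...), one row to a line, values as JSON. Schema: {"type":"object","properties":{"segments":{"type":"array","items":{"type":"array","items":{"type":"number"},"minItems":7,"maxItems":7},"minItems":1,"maxItems":20},"force":{"type":"number"},"only":{"type":"string"},"quiet":{"type":"boolean"},"lines":{"type":"string"}},"required":["segments"],"additionalProperties":false}. segments is a list of rows, 1 to 20 of them, each of 7 numbers: the finger opening in mm, then dx, dy, dz in mm, then a rotation vector rx, ry, rz in degrees; each row shifts and turns the commanded pose from where the row before left it, along the tool's axes as they then stand; what a row does not reach is not made up. A row lasts 1/12 s, in which the tool goes at most 41.7 mm and 7.16 degrees, less where a joint would pass 70% of its speed; a pose out of reach is approached as far as the arm can. The fingers move at their own pace and stop on an object; force is the grip in N (left out, the last holds). Time passes only in rows, so rows that do not move let the fingers close. The tool returns the time, the measured TCP pose, the force, the opening and the grip force at its end. only (a regular expression) keeps the lines of the reply that match it, lines (a string "A,B") keeps lines A to B, and quiet returns only ok. Input that does not fit is refused with a message, and nothing moves.
- readout.read_state(): the state, without advancing time (a new reading comes with each control period).
- vision.grab_frame(name): name is "scene" or "top" or "wrist"; returns (picture, depth): 384x512x3 uint8, blue, green, red; 384x512 float32, mm along the optical axis (not along the pixel's ray), 0 where there is no reading.
- vision.calibration(name): a dict with "fx", "fy", "cx", "cy" (pixels), "world_to_cam" (4x4, takes a point from world to camera coordinates); the wrist camera has in their place "T_tool_cam" (4x4, takes a point from camera to tool coordinates, whose origin is the TCP and whose axes are the flange's). Camera axes: x right, y up, looking along -z (the intrinsics and any distortion apply to the point x, -y, -z); pixel columns grow to the right and rows downward; lengths in mm; the calibration is good to about 2 mm. A picture is of the moment at which its call begins: read the wrist's pose just before it. calibration takes no time and is no camera call.
- ctrl.close_job(): hands the job in; it is judged then, once.
The state is a dict: "time": time; "joint_positions": joint angles; "joint_vel": joint speeds; "joint_torque": joint torques, N m; "position": TCP position; "eef_rot": TCP orientation; "force": force on the tool from outside, world axes, zero at the start; "moment": the same for the moment, N m; "finger_gap": finger opening in mm; "finger_force": force on a finger pad.
Only numpy, scipy, OpenCV 4.12 (cv2) and the standard library are available. Lean on these libraries where they do the work, as an engineer would, in place of code of your own. Each camera call takes 0.05 s, during which the arm holds its last target. There are 200 camera calls.

### The job

Heft the three identical steel sugar tins standing on the counter: stand the lightest upright on the black tray, midway between the sugar carton and the hexagonal bowl, ready to be refilled, and leave the middling one on the counter where you found it. Then lift the heaviest, hold it up about 20 cm above the counter, upright and clear of everything, and finish while still holding it there. Do not drop or knock over a tin, and leave the carton, the bowl, the mug and the plate of cakes where they are.

Things in the scene. Friction and masses are not known exactly. Their poses are not given: they have to be found in the camera images.
- tin_a: one of three closed steel sugar tins that look exactly alike: upright cylinder 66 mm across, 110 mm high, the top 16 mm a shut lid 64 mm across that stays on. Origin at the centre of the underside, z up the axis. They differ only in hidden weight, 0.12 to 0.56 kg, each at least 0.1 kg from the next
- tin_b: one of three closed steel sugar tins that look exactly alike: upright cylinder 66 mm across, 110 mm high, the top 16 mm a shut lid 64 mm across that stays on. Origin at the centre of the underside, z up the axis. They differ only in hidden weight, 0.12 to 0.56 kg, each at least 0.1 kg from the next
- tin_c: one of three closed steel sugar tins that look exactly alike: upright cylinder 66 mm across, 110 mm high, the top 16 mm a shut lid 64 mm across that stays on. Origin at the centre of the underside, z up the axis. They differ only in hidden weight, 0.12 to 0.56 kg, each at least 0.1 kg from the next
- tray: black serving tray with a red-brown edge, 430 mm (its x) by 290 mm (its y), fixed to the counter. Origin at the centre of its underside; floor 6 mm above the counter, rim 22 mm high. Carton towards its -x end, bowl towards its +x end; the gap of about 180 mm between them is centred on the tray's centre to about 10 mm along x, 15 mm along y
- carton: plain cardboard sugar carton with a paper band standing on the tray, 65 mm (x) by 95 mm (y) by 120 mm high, origin at the centre of its underside. Leave it alone
- bowl: small white hexagonal bowl with a blue rim standing on the tray, about 110 mm across and 55 mm high, origin at the centre of its underside. Leave it alone
- mug: white mug on the counter, 80 mm across and 92 mm high, handle at its +y, origin at the centre of its underside. Leave it alone
- cakes: white plate 150 mm across with three chocolate cup cakes, 63 mm high in all, one piece, origin at the centre of its underside. Leave it alone

How it is judged (in metres and radians):
On the way:
1. the lightest tin stands on the tray midway between carton and bowl, let go (((x of tin_a in the frame of tray between -0.035 and 0.035 m and y of tin_a in the frame of tray between -0.04 and 0.04 m and z of tin_a in the frame of tray below 0.012 m and angle between tin_a's own z axis and vertical below 0.1 rad and linear speed of tin_a below 0.03 m/s and contact force between tin_a and the fingers below 0.05 N and contact force between tin_a and tray between 0.6 and 2.1 N) or (x of tin_b in the frame of tray between -0.035 and 0.035 m and y of tin_b in the frame of tray between -0.04 and 0.04 m and z of tin_b in the frame of tray below 0.012 m and angle between tin_b's own z axis and vertical below 0.1 rad and linear speed of tin_b below 0.03 m/s and contact force between tin_b and the fingers below 0.05 N and contact force between tin_b and tray between 0.6 and 2.1 N) or (x of tin_c in the frame of tray between -0.035 and 0.035 m and y of tin_c in the frame of tray between -0.04 and 0.04 m and z of tin_c in the frame of tray below 0.012 m and angle between tin_c's own z axis and vertical below 0.1 rad and linear speed of tin_c below 0.03 m/s and contact force between tin_c and the fingers below 0.05 N and contact force between tin_c and tray between 0.6 and 2.1 N))), for 0.2 s.
At the end, for the whole second after the job is handed in: Lightest tin upright, let go, on the tray floor within 35 mm (along tray) and 40 mm (across) of its centre; middling one upright within 40 mm of where it stood; the gripper alone holds the heaviest still, within 14 degrees of upright, underside over 150 mm above the counter (((x of tin_a in the frame of tray between -0.035 and 0.035 m and y of tin_a in the frame of tray between -0.04 and 0.04 m and z of tin_a in the frame of tray below 0.012 m and angle between tin_a's own z axis and vertical below 0.1 rad and linear speed of tin_a below 0.03 m/s and contact force between tin_a and the fingers below 0.05 N and contact force between tin_a and tray between 0.6 and 2.1 N) or (x of tin_b in the frame of tray between -0.035 and 0.035 m and y of tin_b in the frame of tray between -0.04 and 0.04 m and z of tin_b in the frame of tray below 0.012 m and angle between tin_b's own z axis and vertical below 0.1 rad and linear speed of tin_b below 0.03 m/s and contact force between tin_b and the fingers below 0.05 N and contact force between tin_b and tray between 0.6 and 2.1 N) or (x of tin_c in the frame of tray between -0.035 and 0.035 m and y of tin_c in the frame of tray between -0.04 and 0.04 m and z of tin_c in the frame of tray below 0.012 m and angle between tin_c's own z axis and vertical below 0.1 rad and linear speed of tin_c below 0.03 m/s and contact force between tin_c and the fingers below 0.05 N and contact force between tin_c and tray between 0.6 and 2.1 N)) and ((distance of tin_a from where it was at the start of the episode below 0.04 m and angle between tin_a's own z axis and vertical below 0.1 rad and linear speed of tin_a below 0.03 m/s and contact force between tin_a and the fingers below 0.05 N and contact force between tin_a and anything else between 2.1 and 3.8 N) or (distance of tin_b from where it was at the start of the episode below 0.04 m and angle between tin_b's own z axis and vertical below 0.1 rad and linear speed of tin_b below 0.03 m/s and contact force between tin_b and the fingers below 0.05 N and contact force between tin_b and anything else between 2.1 and 3.8 N) or (distance of tin_c from where it was at the start of the episode below 0.04 m and angle between tin_c's own z axis and vertical below 0.1 rad and linear speed of tin_c below 0.03 m/s and contact force between tin_c and the fingers below 0.05 N and contact force between tin_c and anything else between 2.1 and 3.8 N)) and ((height (world z) of tin_a above 0.15 m and angle between tin_a's own z axis and vertical below 0.25 rad and linear speed of tin_a below 0.04 m/s and contact force between tin_a and the fingers above 2 N) or (height (world z) of tin_b above 0.15 m and angle between tin_b's own z axis and vertical below 0.25 rad and linear speed of tin_b below 0.04 m/s and contact force between tin_b and the fingers above 2 N) or (height (world z) of tin_c above 0.15 m and angle between tin_c's own z axis and vertical below 0.25 rad and linear speed of tin_c below 0.04 m/s and contact force between tin_c and the fingers above 2 N))); the arm keeps its last pose, push and grip.
It fails at once if a tin is tipped over (more than 35 degrees) (angle between any of tin_a, tin_b, tin_c's own z axis and vertical above 0.6 rad).
It fails at once if a tin is dropped (it falls free faster than 0.6 m/s, from about 2 cm) ((contact force between tin_a and anything else below 0.05 N and linear speed of tin_a above 0.6 m/s) or (contact force between tin_b and anything else below 0.05 N and linear speed of tin_b above 0.6 m/s) or (contact force between tin_c and anything else below 0.05 N and linear speed of tin_c above 0.6 m/s)).
It fails at once if the carton, the bowl, the mug or the plate of cakes is moved by more than 25 mm or tipped (distance of any of carton, bowl, mug, cakes from where it was at the start of the episode above 0.025 m or angle between any of carton, bowl, mug, cakes's own z axis and vertical above 0.3 rad).
It also fails if it takes over 70 s, if anything falls off the work surface, if the arm or the gripper's body presses on something with over 40 N, if the wrist force passes 120 N, or if a joint passes its speed limit or range.

## Working session

There is one attempt and no reset: what is moved stays moved. The work goes in short steps, Python scripts to look and compute and a tool call to move; the robot and the scene stay as the last step left them, time stands still between calls to the robot, and variables do not carry over. Pictures are saved under pics/ and viewed, at most 10 in all, crops included, and the job is handed in when it is done.

```bash
mkdir -p pics
```

Run:
```python
from cell import readout, vision, ctrl
import cv2,numpy as np
for n in("top","scene"):
    p,d=vision.grab_frame(n); cv2.imwrite(f"pics/{n}.png",p); np.save(f"{n}_d.npy",d)
    c=vision.calibration(n); print({k:np.round(v,3).tolist() for k,v in c.items()})
s=readout.read_state(); print(s, ctrl.grip_depth)
```

```text
{'fx': 465.557, 'fy': 465.557, 'cx': 252.755, 'cy': 193.069, 'world_to_cam': [[-0.022, -1.0, -0.001, -3.281], [0.991, -0.022, 0.135, -578.554], [-0.135, 0.002, 0.991, -1404.239], [0.0, 0.0, 0.0, 1.0]]}
{'fx': 499.89, 'fy': 499.89, 'cx': 252.011, 'cy': 186.065, 'world_to_cam': [[-0.889, 0.458, 0.002, 521.795], [-0.374, -0.728, 0.575, 146.634], [0.264, 0.51, 0.818, -1386.673], [0.0, 0.0, 0.0, 1.0]]}
{'time': 0.1, 'joint_positions': array([5.88044672e+01, 5.99681423e+00, 5.53217098e+00, 8.96076999e+01,
       5.26536307e-04, 7.75271061e+01]), 'joint_vel': array([ 0.06662218, -0.12084928,  0.12550998,  0.00259528,  0.0994593 ,
        0.00111354]), 'joint_torque': array([ 7.52042077e-03, -5.58206069e+01,  5.04722679e+01,  1.29217777e-02,
       -2.06470286e-04, -1.74045653e-05]), 'position': array([192.40812784, 567.97709062, 230.58988823]), 'eef_rot': array([[-9.47083427e-01,  3.20986829e-01, -6.61851342e-04],
       [ 3.20987388e-01,  9.47082858e-01, -1.07529651e-03],
       [ 2.81672044e-04, -1.23084144e-03, -9.99999203e-01]]), 'force': array([ 0.34226712, -0.43467905, -0.16370969]), 'moment': array([-0.00255257, -0.00038189,  0.00050464]), 'finger_force': 0.0, 'finger_gap': 85.52543347009194} -18.700000000000003
```

View pics/top.png

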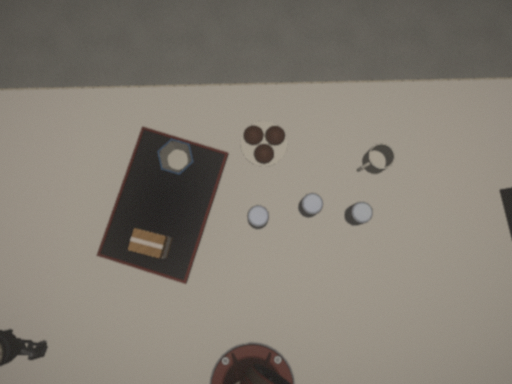

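View pics/scene.png

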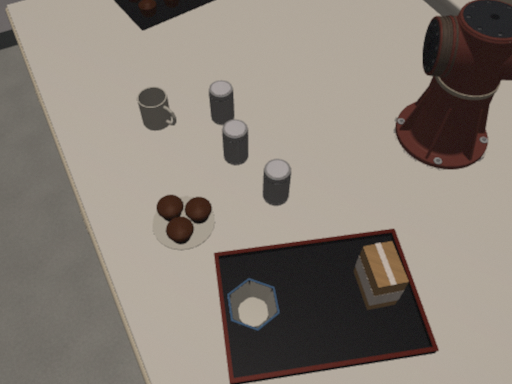

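Top view: the tins' lids are at about (258,215), (312,204) and (361,212). The tray corners are at (143,128), (228,153), (186,282) and (98,254), the bowl at (176,157), carton at (148,243), plate at (264,144) and mug at (377,159). The scene view shows the same layout, with all tins upright.

Create h.py:
```python
import numpy as np
from cell import vision,readout,ctrl
def ray(n,u,v,z):
    c=vision.calibration(n);T=np.array(c["world_to_cam"]);R=T[:3,:3];o=-R.T@T[:3,3]
    d=R.T@np.array([(u-c["cx"])/c["fx"],-(v-c["cy"])/c["fy"],-1]);return o+d*(z-o[2])/d[2]
def cloud(n,d):
    c=vision.calibration(n);T=np.array(c["world_to_cam"]);v,u=np.mgrid[:384,:512]
    P=np.stack([(u-c["cx"])/c["fx"]*d,-(v-c["cy"])/c["fy"]*d,-d],-1)
    return (P-T[:3,3])@T[:3,:3]
```

Run:
```python
from h import *
import cv2
for n in("top","scene"):
    P=cloud(n,np.load(n+"_d.npy"));z=P[...,2]; d=np.load(n+"_d.npy")
    m=((z>98)&(z<135)&(d>0)&(P[...,0]>250)&(P[...,0]<900)).astype(np.uint8)
    k,l,s,c=cv2.connectedComponentsWithStats(m)
    for i in range(1,k):
        if s[i,4]>60: q=P[l==i]; print(n,c[i].round(1),s[i,4],q.mean(0).round(1),((q.min(0)+q.max(0))/2).round(1),np.ptp(q,axis=0).round())
cs=[ray("top",u,v,22)[:2] for u,v in((143,128),(228,153),(186,282),(98,254))]
cs=np.array(cs);print(cs.round(),cs.mean(0).round(1),[np.linalg.norm(cs[i]-cs[i-1]).round() for i in range(4)])
e=cs[1]-cs[2]+cs[0]-cs[3];print("tray x dir",np.degrees(np.arctan2(e[1],e[0])))
for u,v in((217,245),(397,233),(427,348),(233,374)):print(ray("scene",u,v,22).round())
s=readout.read_state();print(np.degrees(np.arctan2(s["eef_rot"][1,1],s["eef_rot"][0,1])))
```

```text
top [311.6 203.6] 380 [ 533.6 -188.2  109.6] [ 534.4 -188.4  109.4] [63. 62. 19.]
top [361.3 212.4] 387 [ 504.6 -332.7  109.7] [ 504.9 -333.2  108. ] [63. 64. 17.]
top [257.5 216. ] 371 [500.6 -28.4 109.8] [499.9 -28.5 107.9] [61. 62. 19.]
top [146.9 243.3] 787 [427.9 291.4 124.8] [427.6 292.4 115.7] [ 85. 106.  35.]
scene [221.  90.] 371 [ 511.5 -327.4  107.6] [ 510.2 -330.6  106.2] [63. 67. 16.]
scene [235.1 130.1] 431 [ 540.4 -183.3  107.8] [ 539.1 -186.1  105.5] [62. 65. 15.]
scene [277.4 170.6] 504 [507.5 -24.  108.2] [505.8 -26.  105.9] [63. 64. 16.]
scene [384.5 267. ] 1651 [437.7 299.  121.9] [433.2 295.3 115.1] [ 87. 108.  34.]
[[799. 330.]
 [711.  60.]
 [311. 194.]
 [402. 465.]] [555.5 262.3] [np.float64(419.0), np.float64(285.0), np.float64(422.0), np.float64(286.0)]
tray x dir -18.679876007563355
[702.  46.  22.]
[311. 211.  22.]
[420. 459.  22.]
[796. 323.  22.]
71.2773706780871
```

Call:
hand_motion([
  [85,-15,-14,0,0,0,0],
  [85,-27,-26,0,0,0,0],
  [85,-27,-26,0,0,0,0],
  [85,-27,-26,0,0,0,0],
  [85,-27,-26,0,0,0,0],
  [85,-27,-26,0,0,0,0],
  [85,-27,-26,0,0,0,0],
  [85,-27,-26,0,0,0,0],
  [85,-27,-26,0,0,0,0],
  [85,-27,-26,0,0,0,0],
  [85,-27,-26,0,0,0,0],
  [85,-27,-26,0,0,0,0],
  [85,-27,-26,0,0,0,0],
  [85,-27,-26,0,0,0,0],
  [85,-27,-26,0,0,0,0],
  [85,-27,-26,0,0,0,0],
  [85,-27,-26,0,0,0,0],
  [85,-27,-24,0,0,0,0],
  [85,-14,-14,0,0,0,0],
  [85,0,0,0,0,0,0],
], force=60)

```text
time: 1.77
position: [505.5, -35.0, 230.3]
eef_rot: [[-0.946, 0.325, -0.001], [0.325, 0.946, -0.0], [0.001, -0.001, -1.0]]
force: [0.2, 0.7, 0.1]
finger_gap: 84.8
finger_force: 0.0
```

Add to h.py:
```python
def todo(x,y,z):
    s=readout.read_state();d=s["eef_rot"].T@(np.array([x,y,z])-s["position"]);print("t",round(s["time"],2),"pos",s["position"].round(1),"tool delta",d.round(1),"yaw",np.degrees(np.arctan2(s["eef_rot"][1,1],s["eef_rot"][0,1])).round(1),"F",s["force"].round(2),"tau",s["joint_torque"].round(2),"gap",round(s["finger_gap"],1),"ff",round(s["finger_force"],1))
def wrist(name=None):
    import cv2
    s=readout.read_state();p,d=vision.grab_frame("wrist");c=vision.calibration("wrist")
    v,u=np.mgrid[:384,:512];P=np.stack([(u-c["cx"])/c["fx"]*d,-(v-c["cy"])/c["fy"]*d,-d],-1)
    T=np.array(c["T_tool_cam"]);W=(P@T[:3,:3].T+T[:3,3])@s["eef_rot"].T+s["position"]
    if name: cv2.imwrite(f"pics/{name}.png",p)
    m=((W[...,2]>103)&(W[...,2]<116)&(d>0)).astype(np.uint8);k,l,st,ce=cv2.connectedComponentsWithStats(m)
    for i in range(1,k):
        if st[i,4]>300:
            q=W[l==i];cc,r=cv2.minEnclosingCircle(q[:,:2].astype(np.float32));print(ce[i].round(),st[i,4],"mean",q.mean(0).round(1),"circ",np.round(cc,1),round(r,1))
    return W
```

Run:
```python
from h import *
todo(503,-27,230); wrist("w1")
```

```text
t 1.77 pos [505.5 -35.  230.3] tool delta [5.  6.8 0.3] yaw 71.1 F [0.21 0.67 0.09] tau [ -1.59 -40.36  51.39  -0.29  -0.08  -0.57] gap 84.8 ff 0.0
[266. 188.] 2990 mean [504.1 -29.1 109.8] circ [506.1 -29.7] 32.2
[135. 256.] 1887 mean [ 531.6 -189.6  109.8] circ [ 539.4 -189.5] 32.4
[ 19. 276.] 1825 mean [ 511.6 -324.9  109.6] circ [ 509.9 -334.5] 32.4
```

View pics/w1.png

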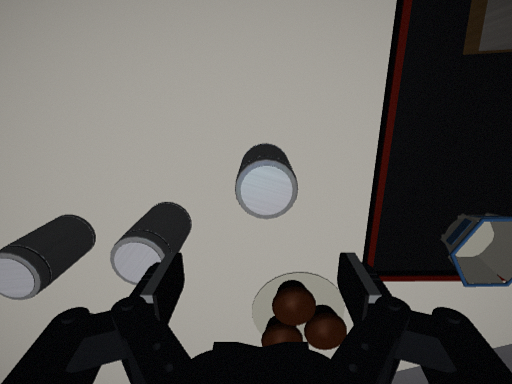

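The wrist view shows tin L centred at (266,188), with M (138,258) and R (18,276) to its left. The fingers are open and the cakes lie ahead. Descending onto L at (505.5, -29).

Call:
hand_motion([
  [85,1,3,15,0,0,0],
  [85,1,3,30,0,0,0],
  [85,0,0,30,0,0,0],
  [85,0,0,30,0,0,0],
  [85,0,0,30,0,0,0],
  [85,0,0,20,0,0,0],
  [85,0,0,12,0,0,0],
  [85,0,0,5,0,0,0],
  [85,0,0,0,0,0,0],
  [85,0,0,0,0,0,0],
], force=60)

```text
time: 2.65
position: [505.2, -25.1, 60.5]
eef_rot: [[-0.947, 0.321, 0.001], [0.321, 0.947, -0.0], [-0.001, 0.0, -1.0]]
force: [-0.8, 0.3, 0.6]
finger_gap: 84.8
finger_force: 0.0
```

```bash
python3 -c "
from h import *
todo(505.5,-29,58)"
```

```text
t 2.65 pos [505.2 -25.1  60.5] tool delta [-1.5 -3.6  2.5] yaw 71.3 F [-0.78  0.33  0.62] tau [ 1.300e-01 -4.050e+01  4.757e+01 -3.000e-02  0.000e+00  0.000e+00] gap 84.8 ff 0.0
```

Call:
hand_motion([
  [40,0,0,0,0,0,0],
  [40,0,0,0,0,0,0],
  [40,0,0,0,0,0,0],
  [40,0,0,0,0,0,0],
  [40,0,0,0,0,0,0],
  [40,0,0,0,0,0,0],
  [40,0,0,0,0,0,0],
  [40,0,0,0,0,0,0],
])

```text
time: 3.32
position: [505.9, -25.9, 61.3]
eef_rot: [[-0.947, 0.321, 0.003], [0.321, 0.947, -0.001], [-0.003, -0.0, -1.0]]
force: [-0.1, -0.2, 5.7]
finger_gap: 64.3
finger_force: 66.6
```

Call:
hand_motion([
  [40,0,0,-4,0,0,0],
  [40,0,0,-10,0,0,0],
  [40,0,0,-10,0,0,0],
  [40,0,0,-6,0,0,0],
  [40,0,0,0,0,0,0],
  [40,0,0,0,0,0,0],
  [40,0,0,0,0,0,0],
  [40,0,0,0,0,0,0],
  [40,0,0,0,0,0,0],
  [40,0,0,0,0,0,0],
  [40,0,0,0,0,0,0],
  [40,0,0,0,0,0,0],
])

```text
time: 4.32
position: [504.5, -25.3, 89.1]
eef_rot: [[-0.947, 0.321, -0.0], [0.321, 0.947, 0.0], [0.0, 0.0, -1.0]]
force: [-0.0, -0.3, -1.2]
finger_gap: 64.7
finger_force: 66.4
```

Run:
```python
from h import *
todo(0,0,0)
F=[]
for i in range(6):
    s=(vision.grab_frame("wrist"),readout.read_state())[1];F.append(np.r_[s["force"],s["joint_torque"][1:3],s["position"]])
print(np.mean(F,0).round(2),np.std(F,0).round(2))
```

```text
t 4.32 pos [504.5 -25.3  89.1] tool delta [ 485.9 -138.1   89.2] yaw 71.3 F [-0.   -0.31 -1.21] tau [ -0.   -42.12  50.55   0.    -0.     0.  ] gap 64.7 ff 66.4
[-4.4000e-01 -1.5000e-01 -1.6800e+00 -4.2130e+01  5.0580e+01  5.0458e+02
 -2.5260e+01  8.9280e+01] [0.23 0.47 0.45 0.01 0.01 0.03 0.02 0.04]
```

Add to h.py:
```python
def weigh(n=14):
    F=[]
    for i in range(n):
        vision.grab_frame("wrist");F.append(readout.read_state()["force"][2])
    print("Fz",np.mean(F).round(3),"sem",(np.std(F)/n**.5).round(3))
```

Run:
```python
from h import *
weigh(16)
```

```text
Fz -1.482 sem 0.098
```

Tin L weighs about 0.15 kg, which makes it the lightest. I'll carry it to the tray centre at about (556, 261).

Call:
hand_motion([
  [40,0,0,-10,0,0,0],
  [40,0,0,-20,0,0,0],
  [40,1,8,-15,0,0,0],
  [40,2.5,16,-6,0,0,0],
  [40,4,26,0,0,0,0],
  [40,4,28,0,0,0,0],
  [40,4,28,0,0,0,0],
  [40,4,28,0,0,0,0],
  [40,4,28,0,0,0,0],
  [40,4,28,0,0,0,0],
  [40,4,28,0,0,0,0],
  [40,4,26,0,0,0,0],
  [40,4,20,0,0,0,0],
  [40,2.5,15,0,0,0,0],
  [40,1,8,0,0,0,0],
  [40,0,0,0,0,0,0],
  [40,0,0,0,0,0,0],
  [40,0,0,0,0,0,0],
  [40,0,0,0,0,0,0],
])

```text
time: 7.0
position: [556.1, 259.4, 140.5]
eef_rot: [[-0.947, 0.322, 0.0], [0.322, 0.947, -0.0], [-0.0, -0.0, -1.0]]
force: [-0.4, -0.4, -0.9]
finger_gap: 64.5
finger_force: 66.7
```

Run:
```python
from h import *
import cv2
p,d=vision.grab_frame("top");cv2.imwrite("pics/top2.png",cv2.resize(p[110:300,80:270],None,fx=3,fy=3,interpolation=cv2.INTER_CUBIC))
todo(556,261,67)
```

```text
t 7.05 pos [556.1 259.4 140.4] tool delta [ 0.6  1.5 73.4] yaw 71.2 F [-0.77 -0.07 -1.84] tau [ 2.000e-01 -5.869e+01  5.126e+01  1.000e-02  0.000e+00 -1.000e-02] gap 64.4 ff 66.7
```

View pics/top2.png

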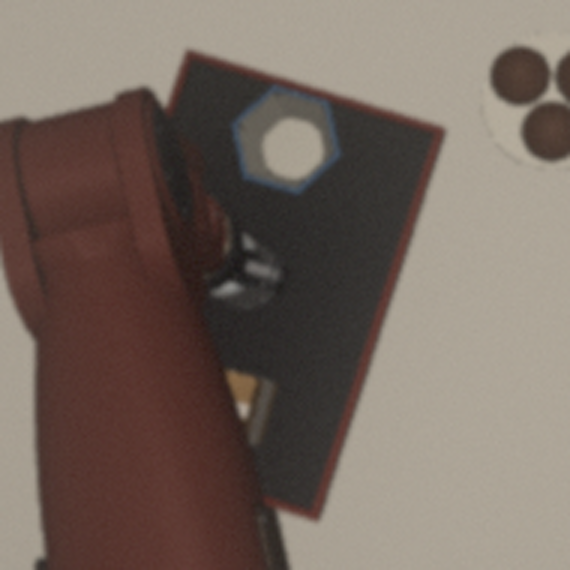

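The crop shows the gripper over the tray at about (245,275), between the bowl (290,140) and the carton (245,405). Lowering.

Call:
hand_motion([
  [40,0,1,6,0,0,0],
  [40,0.5,0,12,0,0,0],
  [40,0,0,14,0,0,0],
  [40,0,0,14,0,0,0],
  [40,0,0,10,0,0,0],
  [40,0,0,6,0,0,0],
  [40,0,0,3,0,0,0],
  [40,0,0,3,0,0,0],
  [40,0,0,2,0,0,0],
  [40,0,0,0,0,0,0],
  [40,0,0,0,0,0,0],
  [40,0,0,0,0,0,0],
])

```text
time: 8.05
position: [556.2, 261.5, 70.9]
eef_rot: [[-0.947, 0.321, 0.001], [0.321, 0.947, 0.0], [-0.001, 0.001, -1.0]]
force: [0.6, 0.6, -1.7]
finger_gap: 64.5
finger_force: 66.7
```

Call:
hand_motion([
  [40,0,0,1,0,0,0],
  [40,0,0,1,0,0,0],
  [40,0,0,0,0,0,0],
  [40,0,0,0,0,0,0],
])

```text
time: 8.38
position: [555.8, 261.5, 68.2]
eef_rot: [[-0.947, 0.321, -0.0], [0.321, 0.947, 0.0], [0.0, 0.0, -1.0]]
force: [-0.6, 1.1, -0.8]
finger_gap: 64.2
finger_force: 66.7
```

Call:
hand_motion([
  [40,0,0,0.8,0,0,0],
  [40,0,0,0,0,0,0],
  [40,0,0,0,0,0,0],
  [40,0,0,0,0,0,0],
])

```text
time: 8.72
position: [555.8, 261.4, 67.5]
eef_rot: [[-0.947, 0.321, 0.0], [0.321, 0.947, 0.0], [-0.0, 0.0, -1.0]]
force: [-0.1, -0.2, -1.6]
finger_gap: 64.7
finger_force: 66.7
```

Call:
hand_motion([
  [40,0,0,0.8,0,0,0],
  [40,0,0,0,0,0,0],
  [40,0,0,0,0,0,0],
  [40,0,0,0,0,0,0],
])

```text
time: 9.05
position: [555.9, 261.5, 67.4]
eef_rot: [[-0.947, 0.321, 0.0], [0.321, 0.947, -0.0], [-0.0, 0.0, -1.0]]
force: [-3.4, -0.5, 6.2]
finger_gap: 64.7
finger_force: 67.2
```

```bash
python3 -c "
from h import *
weigh(6)"
```

```text
Fz 5.847 sem 0.188
```

The force of +6 N shows the tin is seated. I'll release it and rise.

Call:
hand_motion([
  [70,0,0,0,0,0,0],
  [85,0,0,0,0,0,0],
  [85,0,0,0,0,0,0],
  [85,0,0,0,0,0,0],
  [85,0,0,0,0,0,0],
  [85,0,0,0,0,0,0],
  [85,0,0,-8,0,0,0],
  [85,0,0,-20,0,0,0],
  [85,0,0,-30,0,0,0],
  [85,0,0,-30,0,0,0],
  [85,0,0,-30,0,0,0],
  [85,0,0,-20,0,0,0],
  [85,0,0,-10,0,0,0],
  [85,0,0,0,0,0,0],
  [85,0,0,0,0,0,0],
  [85,0,0,0,0,0,0],
])

```text
time: 10.68
position: [555.2, 261.3, 212.8]
eef_rot: [[-0.947, 0.321, -0.002], [0.321, 0.947, -0.0], [0.002, -0.001, -1.0]]
force: [-0.0, 0.1, -1.0]
finger_gap: 84.9
finger_force: 0.0
```

Run:
```python
from h import *
wrist(); weigh(6); todo(538,-189,200)
```

```text
[261. 194.] 1338 mean [550.9 263.  114.3] circ [557.2 260.9] 32.1
Fz -0.029 sem 0.172
t 11.03 pos [555.7 261.4 214.2] tool delta [-127.9 -432.2   14.3] yaw 71.3 F [ 0.62 -0.19  0.19] tau [-1.000e-02 -5.764e+01  5.027e+01  1.000e-02 -0.000e+00 -0.000e+00] gap 84.9 ff 0.0
```

Call:
hand_motion([
  [85,-3,-11,0,0,0,0],
  [85,-6,-22,0,0,0,0],
  [85,-9,-31,0,0,0,0],
  [85,-9,-31,0,0,0,0],
  [85,-9,-31,0,0,0,0],
  [85,-9,-31,0,0,0,0],
  [85,-9,-31,0,0,0,0],
  [85,-9,-31,0,0,0,0],
  [85,-9,-31,0,0,0,0],
  [85,-9,-31,0,0,0,0],
  [85,-9,-31,0,0,0,0],
  [85,-9,-31,0,0,0,0],
  [85,-9,-31,0,0,0,0],
  [85,-9,-31,0,0,0,0],
  [85,-8,-27,0,0,0,0],
  [85,-5,-20,0,0,0,0],
  [85,-3,-10,0,0,0,0],
  [85,0,0,0,0,0,0],
  [85,0,0,0,0,0,0],
  [85,0,0,0,0,0,0],
])

```text
time: 12.7
position: [533.5, -217.7, 214.8]
eef_rot: [[-0.947, 0.32, 0.0], [0.32, 0.947, 0.0], [0.0, 0.0, -1.0]]
force: [0.3, 0.2, -0.0]
finger_gap: 85.2
finger_force: 0.0
```

Run:
```python
from h import *
wrist(); todo(538,-189,58)
```

```text
[290. 191.] 3335 mean [ 536.8 -190.1  109.8] circ [ 538.9 -190.4] 32.2
[140. 209.] 3214 mean [ 508.4 -332.7  109.7] circ [ 509.9 -334.9] 32.2
t 12.75 pos [ 533.6 -217.5  214.8] tool delta [  5.   28.4 156.8] yaw 71.4 F [-0.28 -0.19  0.31] tau [-8.100e-01 -5.162e+01  5.048e+01 -3.000e-02 -2.000e-02  0.000e+00] gap 84.9 ff 0.0
```

Call:
hand_motion([
  [85,2,10,5,0,0,0],
  [85,2,12,15,0,0,0],
  [85,0,5,20,0,0,0],
  [85,0,0,25,0,0,0],
  [85,0,0,30,0,0,0],
  [85,0,0,25,0,0,0],
  [85,0,0,18,0,0,0],
  [85,0,0,10,0,0,0],
  [85,0,0,5,0,0,0],
  [85,0,0,0,0,0,0],
  [85,0,0,0,0,0,0],
  [40,0,0,0,0,0,0],
  [40,0,0,0,0,0,0],
  [40,0,0,0,0,0,0],
  [40,0,0,0,0,0,0],
  [40,0,0,0,0,0,0],
  [40,0,0,0,0,0,0],
  [40,0,0,0,0,0,0],
  [40,0,0,0,0,0,0],
])

```text
time: 14.33
position: [539.5, -192.1, 63.6]
eef_rot: [[-0.947, 0.321, 0.003], [0.321, 0.947, -0.0], [-0.003, 0.0, -1.0]]
force: [0.8, 3.6, 6.3]
finger_gap: 64.4
finger_force: 65.2
```

Run:
```python
from h import *
todo(538.5,-190.3,61)
```

```text
t 14.33 pos [ 539.5 -192.1   63.6] tool delta [1.6 1.4 2.6] yaw 71.3 F [0.76 3.64 6.29] tau [-1.870e+00 -4.905e+01  4.678e+01 -7.000e-01 -7.900e-01 -1.000e-02] gap 64.4 ff 65.2
```

Call:
hand_motion([
  [40,0,0,-4,0,0,0],
  [40,0,0,-10,0,0,0],
  [40,0,0,-10,0,0,0],
  [40,0,0,-6,0,0,0],
  [40,0,0,0,0,0,0],
  [40,0,0,0,0,0,0],
  [40,0,0,0,0,0,0],
  [40,0,0,0,0,0,0],
  [40,0,0,0,0,0,0],
  [40,0,0,0,0,0,0],
  [40,0,0,0,0,0,0],
  [40,0,0,0,0,0,0],
])

```text
time: 15.33
position: [538.3, -191.9, 91.5]
eef_rot: [[-0.947, 0.321, -0.0], [0.321, 0.947, 0.0], [0.0, 0.0, -1.0]]
force: [-0.8, 0.7, -5.9]
finger_gap: 64.5
finger_force: 67.6
```

Run:
```python
from h import *
weigh(14);todo(538.5,-190.3,61)
```

```text
Fz -5.609 sem 0.125
t 16.03 pos [ 538.4 -191.9   91.7] tool delta [ 0.4  1.6 30.7] yaw 71.3 F [-0.91 -0.07 -5.22] tau [ 0.000e+00 -5.466e+01  5.257e+01  1.000e-02  0.000e+00  0.000e+00] gap 64.3 ff 67.6
```

M weighs about 0.57 kg, the top of the range, so it is the heaviest and R is the middling one, already in its place. I'll lift M to about 20 cm.

Call:
hand_motion([
  [40,0,0,-5,0,0,0],
  [40,0,0,-12,0,0,0],
  [40,0,0,-18,0,0,0],
  [40,0,0,-20,0,0,0],
  [40,0,0,-20,0,0,0],
  [40,0,0,-20,0,0,0],
  [40,0,0,-20,0,0,0],
  [40,0,0,-20,0,0,0],
  [40,0,0,-18,0,0,0],
  [40,0,0,-12,0,0,0],
  [40,0,0,-7,0,0,0],
  [40,0,0,0,0,0,0],
  [40,0,0,0,0,0,0],
  [40,0,0,0,0,0,0],
  [40,0,0,0,0,0,0],
  [40,0,0,0,0,0,0],
  [40,0,0,0,0,0,0],
  [40,0,0,0,0,0,0],
  [40,0,0,0,0,0,0],
  [40,0,0,0,0,0,0],
], force=80)

```text
time: 17.7
position: [538.3, -191.9, 263.6]
eef_rot: [[-0.947, 0.321, -0.0], [0.321, 0.947, 0.0], [0.0, 0.0, -1.0]]
force: [0.5, -0.8, -5.1]
finger_gap: 64.1
finger_force: 92.7
```

Run:
```python
from h import *
import cv2
p,d=vision.grab_frame("scene");cv2.imwrite("pics/scene2.png",p);weigh(8);todo(538,-192,264)
```

```text
Fz -5.173 sem 0.157
t 18.15 pos [ 538.4 -191.9  263.7] tool delta [ 0.3 -0.2 -0.3] yaw 71.3 F [-0.01 -0.65 -5.11] tau [-0.000e+00 -5.441e+01  5.299e+01  1.000e-02  0.000e+00 -0.000e+00] gap 64.1 ff 92.7
```

View pics/scene2.png

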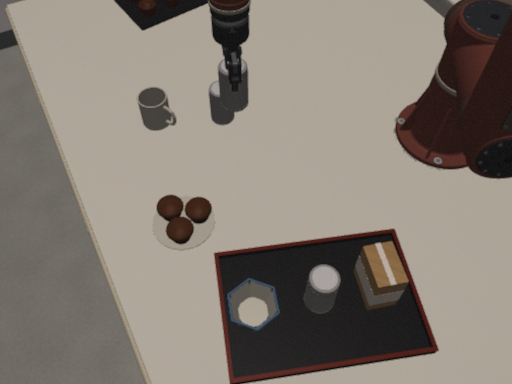

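The scene shows the lightest tin upright on the tray at (322,288), between the bowl (253,303) and the carton (381,275). The heaviest is held upright at (233,85), R is untouched at (222,103), and the mug and cakes haven't moved.

```bash
python3 -c "
from cell import ctrl
print(ctrl.close_job())"
```

```text
the job is handed in; nothing more can be done
None
```

I handed the job in with the lightest tin (about 0.15 kg) on the tray midway between the carton and the bowl, and the heaviest (about 0.55 kg) held upright about 20 cm up; I did not heft the third tin, because those two weights already made it the middling one, so it was never touched.

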